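Load a soldering fixture and put the scrap basket back

TASK

Get the soldering fixture ready for the next batch: clear the terminal-strip offcuts from its plate and the bench into the blue scrap basket and load all the lamp-driver modules in one row, the first pushed square and flush into the fence corner and each next one flush against the back fence and its neighbour, all with their blue terminals facing the open front (the robot's side). Put the basket, with the offcuts in it, back on the hook stand, its handle hanging on both prongs. Leave the solder reel, the scissors and the screwdriver alone.

Things in the scene. Friction and masses are not known exactly. Their poses are not given: they have to be found in the camera images.
- fixture: Fixture fixed to the bench: dark grey plate 150 (x) x 220 (y) x 10 mm with two blue bars 14 mm above the plate: back fence along the whole far (+x) edge, 12 mm thick, and side stop along the left (+y) edge, 10 mm thick. Near (-x) and right (-y) edges are open. Origin: centre of the underside; x square to the back fence, y along it towards the side stop.
- fence_corner (a point): Inner corner of back fence and side stop, at the plate's top face, 10 mm above the bench; axes as the fixture. The plate's free area lies to -x (138 mm) and -y (210 mm) of it. A module flush in the corner has its origin at x -38, y -22, z 0 mm from here; each next one 44 mm further to -y.
- module1: Lamp-driver module: white shell, green board, yellow-and-dark transformer, blue screw-terminal block at its -x end. 76 (x) x 44 (y) x 22 (z) mm, 110 g. Origin: centre of its underside; z up. Starts flat on the bench right of the fixture, its terminals facing the robot (-x) within 0.6 rad. Slides on the plate at 1 to 2 N.
- module2: Lamp-driver module: white shell, green board, yellow-and-dark transformer, blue screw-terminal block at its -x end. 76 (x) x 44 (y) x 22 (z) mm, 110 g. Origin: centre of its underside; z up. Starts flat on the bench right of the fixture, its terminals facing the robot (-x) within 0.6 rad. Slides on the plate at 1 to 2 N.
- module3: Lamp-driver module: white shell, green board, yellow-and-dark transformer, blue screw-terminal block at its -x end. 76 (x) x 44 (y) x 22 (z) mm, 110 g. Origin: centre of its underside; z up. Starts flat on the bench right of the fixture, its terminals facing the robot (-x) within 0.6 rad. Slides on the plate at 1 to 2 N.
- module1_term (a point): Centre of the top of module1's blue terminal block, 30 mm to -x of the module's origin and 22 mm above it.
- module2_term (a point): Centre of the top of module2's blue terminal block, 30 mm to -x of the module's origin and 22 mm above it.
- module3_term (a point): Centre of the top of module3's blue terminal block, 30 mm to -x of the module's origin and 22 mm above it.
- offcut1: A scrap offcut of cream-white screw-terminal strip with brass screws, 45 (x) x 18 (y) x 14 (z) mm, 20 g. Origin: centre of its underside. Starts flat on the fixture plate (its centre over 40 mm from fence and stop) or on the bench before the left end of the fixture.
- offcut2: A scrap offcut of cream-white screw-terminal strip with brass screws, 45 (x) x 18 (y) x 14 (z) mm, 20 g. Origin: centre of its underside. Starts flat on the fixture plate (its centre over 40 mm from fence and stop) or on the bench before the left end of the fixture.
- offcut3: A scrap offcut of cream-white screw-terminal strip with brass screws, 45 (x) x 18 (y) x 14 (z) mm, 20 g. Origin: centre of its underside. Starts flat on the fixture plate (its centre over 40 mm from fence and stop) or on the bench before the left end of the fixture.
- basket: Blue scrap basket, open on top, 130 x 130 x 60 mm (rim ribs 3 mm more), walls and floor 4 mm, 200 g, loose on the bench. A rigid upright handle of flat steel strip spans it along its y over the middle (x 0): legs at y +-63 mm, level top bar 10 mm wide (x), 8 mm thick, 120 mm clear between the legs, its middle 125 mm above the underside. Origin: centre of the underside.
- basket_grip (a point): Middle of the handle's level top bar, 125 mm above the basket's underside; black sleeve there.
- hook: Hook stand fixed to the bench: post 30 x 30 x 207 mm, its front 5 mm to +x of the origin; 80 mm wide back plate at x 0; two level steel prongs, 8 mm round, run to -x (towards the robot) at y +-30 mm, axis 190 mm high, level for 112 mm, then turned up 18 mm (tips at x -128). Base 8 mm thick, x -20 to 80, y +-45. Origin: on the bench under the prongs' roots.
- hook_seat (a point): Where the middle of the basket's handle bar comes to lie when hung: midway between the prongs, 85 mm to -x of the hook's origin and 198 mm above the bench. Same axes as the hook. Carried in, the middle of the handle bar must be over 217 mm high to clear the upturned tips.
- spool: Bystander, to be left alone: white reel of solder wire standing on its flange, 60 mm diameter, 48 mm high, beyond the fixture.
- scissors: Bystander, to be left alone: scissors with red handles lying flat, 130 x 52 x 9 mm, beyond the fixture.
- screwdriver: Bystander, to be left alone: screwdriver, 150 mm long, lying between the robot and the fixture.

How it is judged:
By the outcome, as a careful person would: the job done as asked, in the order asked, and still so for the second after the job is handed in, with the robot touching nothing.
Of module1, module2, module3 only 2 to 3 are there at a start; the rules pass over those that are not, and their reading is None.
Of offcut1, offcut2, offcut3 only 2 to 3 are there at a start; the rules pass over those that are not, and their reading is None.
At some moment in a run one of module1, module2, module3 may be knocked a few centimetres aside while the robot is not near it.
It also fails if it takes over 210 s, if anything falls off the work surface, if the arm or the gripper's body presses on something with over 40 N, if the wrist force passes 120 N, or if a joint passes its speed limit or range.

ROBOT

A 7-joint arm with a two-finger parallel gripper is mounted at the origin on the work surface. World frame = base frame: x ahead of the robot, y to its left, z up, the work surface at z = 0. Lengths are in m, angles in rad, forces in N, time in s.
With the tool pointing down it reaches from about 0.425 to 0.825 m from the base axis. Payload 3.6 kg.
Tool frame: the origin (TCP) lies at the very end of the fingers, on their centre line; the grasp point (between the pads) lies ctrl.grip_point_offset behind it (ctrl.grip_point_offset is the distance from the TCP to the grasp point, in m); z points along the fingers, y is the line along which they close (so a half turn about z gives the same grasp; the last joint's range is limited). The gripper opens to 93 mm and grips with 3 to 60 N. Pads are 15 mm wide; open, the fingers measure 128 mm over their backs; the gripper's body (75 mm by 188 mm) begins 65 mm behind the grasp point.
Start: joints at [-1.367, 0.615, -0.013, 1.423, 0.008, 1.103, -0.04], TCP at [0.149, 0.633, 0.219] pointing down, gripper open.
Joint ranges: [-3.12, 3.12], [-0.3, 2.06], [-1.34, 1.32], [0.26, 2.42], [-1.36, 4.5], [0.01, 1.98], [-2.84, 2.84]. Speed limits (rad/s): [2.79, 2.79, 3.14, 3.14, 3.14, 3.14, 3.14].

INTERFACE

Orientations are given as [roll, pitch, yaw] about the fixed x, y, z axes, in that order (R = Rz(yaw) Ry(pitch) Rx(roll)).
In Python, from rig import ctrl gives the robot as it stands. Calls block until the motion is done:
- ctrl.goto(position, orientation): joint-space move of the TCP to a pose.
- ctrl.line_to(position, rotation=None, speed=0.15, f_stop=None): straight line of the TCP; rotation=None keeps the orientation; speed is the mean speed in m/s. With f_stop (N) it stops when the force on the tool has changed by that much, and returns True; else False.
- ctrl.set_joints(angles): joint-space move.
- ctrl.move_gripper(opening): finger opening in m; the grip force is fixed at half the most; returns when the fingers have stopped.
- ctrl.pause(seconds).
- ctrl.ik(position, orientation): joint angles nearest the present ones, or None.
- ctrl.camera(name): name is "scene" or "top" or "wrist"; returns (picture, depth): 420x560x3 uint8, blue, green, red; 420x560 float32, m along the optical axis (not along the pixel's ray), 0 where there is no reading.
- ctrl.camera_info(name): a dict with "fx", "fy", "cx", "cy" (pixels), "k1" (the pictures are not rectified: a ray, as slopes to the right and down, at radius r is drawn at 1 + k1 r^2 times it, then the intrinsics apply), "origin" and "rotation" of the camera in the world; the wrist camera has in their place "mount" (4x4, takes a point from camera to tool coordinates, whose origin is the TCP and whose axes are the flange's). Camera axes: x right, y up, looking along -z (the intrinsics and any distortion apply to the point x, -y, -z); pixel columns grow to the right and rows downward; lengths in m; the calibration is good to about 2 mm. A picture is of the moment at which its call begins: read the wrist's pose just before it. camera_info takes no time and is no camera call.
A pose or a line that the arm cannot do raises ctrl.PlanningError and nothing moves.
- ctrl.finish_job(): hands the job in; it is judged then, once.
Trained networks look in the newest picture that a camera, given by its name, has taken for a name from the list of things; names that differ only in an ending like _2 or _b are one class to them, and where a whole thing is asked for, a point or a joint stands for the part that bears it (a point fixed in the world has none). Each returns a list of dicts, best first, with "confidence" (0 to 1); they miss things now and then, are a little off and sometimes report something else, mostly with a low value. They report only what shows in the picture. A call takes as long as a camera call.
- ctrl.recognise(camera, target): "rect" ([centre column, centre row, width, height] in pixels, round what is visible of it).
- ctrl.mark_of(camera, target): "point" ([column, row] in pixels: a listed point, or the origin of a listed thing).
Readings, each from a call of its own:
- ctrl.current_time_s(): time.
- ctrl.current_joints(): joint angles.
- ctrl.current_joint_vel(): joint speeds.
- ctrl.current_joint_torque(): joint torques, N m.
- ctrl.current_tcp_pos(): TCP position.
- ctrl.current_ee_rot(): TCP orientation.
- ctrl.current_wrist_force(): force on the tool from outside, world axes, zero at the start.
- ctrl.current_ft_torque(): the same for the moment, N m.
- ctrl.current_finger_gap(): finger opening in m.
- ctrl.current_gripper_force(): force on a finger pad.
Only numpy, scipy, OpenCV 4.12 (cv2) and the standard library are available. Lean on these libraries where they do the work, as an engineer would, in place of code of your own. Each camera call takes 0.05 s, during which the arm holds its last target. There are 200 camera calls.

## Working session

There is one attempt and no reset: what is moved stays moved. The work goes in short steps, each a Python script; the robot and the scene stay as the last script left them, time stands still between calls to the robot, and variables do not carry over. Pictures are saved under pics/ and viewed, at most 14 in all, crops included, and the job is handed in when it is done.

```bash
ls; mkdir -p pics; cat > h.py <<'E'
import numpy as np, cv2
from scipy.spatial.transform import Rotation as R
from rig import ctrl
def campose(name):
    i=ctrl.camera_info(name)
    if 'mount' in i:
        p=np.array(ctrl.current_tcp_pos()); r=R.from_euler('xyz',ctrl.current_ee_rot()).as_matrix()
        M=np.array(i['mount']); return i,p+r@M[:3,3],r@M[:3,:3]
    return i,np.array(i['origin']),np.array(i['rotation'])
def undist(i,uv):
    uv=np.atleast_2d(np.asarray(uv,float)); d=(uv-[i['cx'],i['cy']])/[i['fx'],i['fy']]; s=d.copy()
    for _ in range(10): s=d/(1+i['k1']*(s**2).sum(1,keepdims=True))
    return s
def rays(cp,uv):
    i,o,r=cp; s=undist(i,uv); return np.c_[s[:,0],-s[:,1],-np.ones(len(s))]@r.T
def at_z(cp,uv,z):
    d=rays(cp,uv); return cp[1]+d*((z-cp[1][2])/d[:,2])[:,None]
def cloud(cp,dep):
    h,w=dep.shape; u,v=np.meshgrid(np.arange(w),np.arange(h)); d=rays(cp,np.c_[u.ravel(),v.ravel()])
    P=cp[1]+d*dep.ravel()[:,None]; P[dep.ravel()==0]=np.nan; return P.reshape(h,w,3)
E
cat > a.py <<'E'
from h import *
for n in ['top','scene']:
    im,d=ctrl.camera(n); cv2.imwrite(f'pics/{n}0.png',im); np.savez(f'{n}0.npz',im=im,d=d)
    cp=campose(n); print(n,cp[1],cp[0]['fx'],cp[0]['k1']); P=cloud(cp,d)
    for t in ['fence_corner','module1_term','module1','offcut1','basket','basket_grip','hook','hook_seat','spool','screwdriver','scissors']:
        for q in ctrl.mark_of(n,t)[:4]:
            c,r=q['point']; ri=min(max(int(round(r)),0),419);ci=min(max(int(round(c)),0),559)
            print(t,round(q['confidence'],2),np.round([c,r]),np.round(P[ri,ci],3))
print(ctrl.current_time_s(),ctrl.grip_point_offset,ctrl.current_ee_rot())
E
python3 a.py
```

```text
pics
rig.py
top [ 0.35865468 -0.03018809  1.22493312] 477.31171899306855 -0.08050164258440255Traceback (most recent call last):
  File "a.py", line 4, in <module>
    cp=campose(n); print(n,cp[1],cp[0]['fx'],cp[0]['k1']); P=cloud(cp,d)
                                                             ~~~~~^^^^^^
  File "h.py", line 20, in cloud
    P=cp[1]+d*dep.ravel()[:,None]; P[dep.ravel()==0]=np.nan; return P.reshape(h,w,3)
            ~^~~~~~~~~~~~~~~~~~~~
numpy._core._exceptions._ArrayMemoryError: Unable to allocate 412. GiB for an array with shape (235200, 235200) and data type float64
```

```bash
sed -i "s/return i,np.array(i\['origin'\]),np.array(i\['rotation'\])/return i,np.array(i['origin']),R.from_euler('xyz',i['rotation']).as_matrix()/" h.py; python3 a.py
```

```text
top [ 0.35865468 -0.03018809  1.22493312] 477.31171899306855 -0.08050164258440255
fence_corner 0.82 [228. 187.] [0.657 0.073 0.008]
fence_corner 0.25 [403. 266.] [ 0.463 -0.383  0.021]
module1_term 0.93 [378. 228.] [ 0.56  -0.319  0.019]
module1 0.96 [355. 269.] [ 0.452 -0.258  0.026]
module1 0.88 [405. 267.] [ 0.46  -0.387  0.025]
module1 0.59 [376. 216.] [ 0.591 -0.314  0.021]
offcut1 0.67 [218. 275.] [0.427 0.086 0.017]
offcut1 0.43 [248. 211.] [0.592 0.017 0.024]
basket 0.86 [125. 275.] [0.42  0.324 0.004]
basket_grip 0.86 [112. 272.] [0.419 0.319 0.127]
hook_seat 0.74 [112. 174.] [0.684 0.383 0.001]
hook_seat 0.34 [326. 163.] [ 0.721 -0.179  0.045]
spool 0.92 [324. 161.] [ 0.725 -0.174  0.048]
screwdriver 0.61 [275. 278.] [ 0.425 -0.057  0.004]
scissors 0.69 [248. 151.] [0.758 0.025 0.007]
scissors 0.39 [112. 173.] [0.687 0.383 0.   ]
scene [1.38801713 0.70272799 0.98006597] 476.6700711030216 -0.12509162623296
fence_corner 0.84 [305. 270.] [0.671 0.089 0.017]
module1 0.73 [231. 202.] [ 0.61  -0.295  0.02 ]
module1 0.57 [270. 192.] [ 0.473 -0.251  0.011]
offcut1 0.65 [302. 248.] [0.613 0.026 0.022]
offcut1 0.43 [360. 234.] [0.438 0.107 0.014]
basket 0.95 [424. 267.] [0.415 0.324 0.004]
basket_grip 0.63 [428. 236.] [0.424 0.316 0.125]
hook 0.6 [363. 330.] [0.745 0.344 0.044]
hook_seat 0.96 [393. 259.] [ 0.444  0.236 -0.001]
screwdriver 0.77 [318. 216.] [ 0.458 -0.046  0.011]
screwdriver 0.61 [298. 248.] [0.623 0.018 0.023]
scissors 0.81 [264. 279.] [0.767 0.023 0.006]
1.25 0.0188 [-3.14153572e+00  7.77931700e-07  2.91083033e+00]
```

View pics/top0.png

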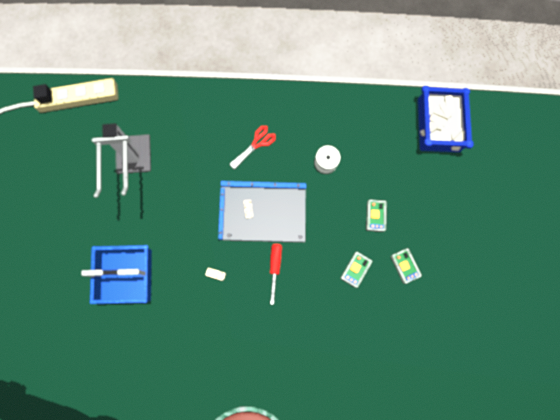

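View pics/scene0.png

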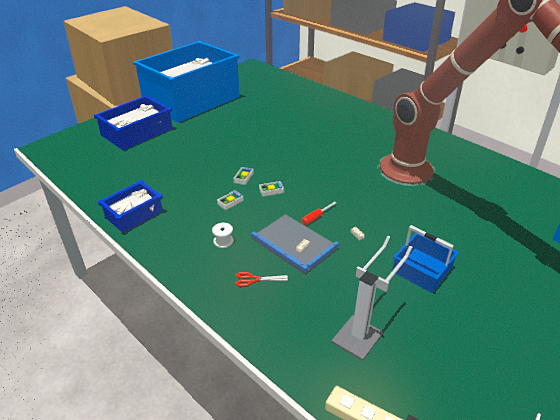

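```bash
cat > b.py <<'E'
from h import *
i=ctrl.camera_info('wrist'); print({k:np.round(v,3) for k,v in i.items()})
# top fits
z=np.load('top0.npz'); P=cloud(campose('top'),z['d']); hsv=cv2.cvtColor(z['im'],cv2.COLOR_BGR2HSV)
Z=P[...,2]
def st(n,m):
    q=P[m]; print(n,len(q),np.round(np.nanmin(q,0),3),np.round(np.nanmax(q,0),3),np.round(np.nanmedian(q,0),3)); return q
box=lambda r0,r1,c0,c1:(lambda m:(m.__setitem__((slice(r0,r1),slice(c0,c1)),True),m)[1])(np.zeros(Z.shape,bool))
q=st('prongs',box(130,200,90,130)&(Z>.17)); 
for a in q[::8]: print(np.round(a,3),end=' ')
q=st('bar',box(255,290,70,150)&(Z>.1)); l=cv2.fitLine(q[:,:2].astype(np.float32),cv2.DIST_HUBER,0,.01,.01).ravel(); print(l)
st('base',box(130,180,110,160)&(Z>.004)&(Z<.012))
q=st('fixture',box(170,250,210,315)&(Z>.004)&(Z<.04)); print(cv2.minAreaRect(q[:,:2].astype(np.float32)))
ctrl.goto([.56,-.0,.33],[np.pi,0,np.pi/2]); 
cp=campose('wrist'); im,d=ctrl.camera('wrist'); cv2.imwrite('pics/w1.png',im); np.savez('w1.npz',im=im,d=d)
print(cp[1]); P=cloud(cp,d)
for t in ['fence_corner','offcut1','screwdriver']:
        for q in ctrl.mark_of('wrist',t)[:4]:
            c,r=q['point']; print(t,round(q['confidence'],2),np.round([c,r]),np.round(P[int(min(r,419)),int(min(c,559))],4))
print(ctrl.current_time_s(),ctrl.current_tcp_pos())
E
python3 b.py
```

```text
{'fx': np.float64(344.478), 'fy': np.float64(344.478), 'cx': np.float64(281.94), 'cy': np.float64(203.037), 'k1': np.float64(-0.047), 'mount': array([[-0.001,  0.966,  0.257,  0.071],
       [ 1.   ,  0.001, -0.   ,  0.001],
       [-0.001,  0.257, -0.966, -0.167],
       [ 0.   ,  0.   ,  0.   ,  1.   ]])}
prongs 750 [0.578 0.281 0.171] [0.746 0.367 0.216] [0.707 0.327 0.195]
[0.731 0.346 0.208] [0.731 0.328 0.209] [0.737 0.315 0.194] [0.727 0.333 0.212] [0.729 0.317 0.207] [0.726 0.341 0.207] [0.726 0.322 0.21 ] [0.739 0.315 0.177] [0.724 0.33  0.208] [0.729 0.316 0.195] [0.72  0.335 0.211] [0.721 0.317 0.212] [0.717 0.341 0.213] [0.719 0.324 0.209] [0.729 0.315 0.182] [0.716 0.332 0.211] [0.718 0.316 0.205] [0.719 0.298 0.205] [0.716 0.339 0.204] [0.716 0.32  0.206] [0.718 0.304 0.201] [0.713 0.367 0.202] [0.713 0.348 0.204] [0.715 0.331 0.201] [0.714 0.312 0.204] [0.716 0.294 0.201] [0.71  0.359 0.205] [0.71  0.34  0.207] [0.712 0.323 0.204] [0.713 0.305 0.202] [0.715 0.288 0.197] [0.709 0.352 0.203] [0.709 0.334 0.203] [0.711 0.317 0.199] [0.714 0.301 0.193] [0.707 0.365 0.2  ] 
[... 1163 characters left out ...]
 291 [0.411 0.258 0.102] [0.428 0.388 0.136] [0.419 0.322 0.129]
[ 0.04444918 -0.99901164  0.4194451   0.3208837 ]
base 751 [0.67  0.256 0.004] [0.81  0.395 0.012] [0.729 0.314 0.008]
fixture 5246 [ 0.494 -0.155  0.004] [0.713 0.122 0.032] [ 0.595 -0.02   0.011]
((0.6009347438812256, -0.01971602439880371), (0.21318180859088898, 0.27347657084465027), 3.2213611602783203)
[0.56052419 0.07334096 0.49631692]
fence_corner 0.56 [351. 107.] [0.6541 0.0815 0.0103]
offcut1 0.63 [309. 150.] [0.5968 0.023  0.0253]
offcut1 0.55 [192.  98.] [0.437  0.0918 0.0137]
offcut1 0.37 [395. 276.] [0.6072 0.0078 0.366 ]
screwdriver 0.58 [202. 200.] [ 0.4467 -0.0478  0.0242]
4.1417 [0.5600369  0.00060029 0.32986398]
```

View pics/w1.png

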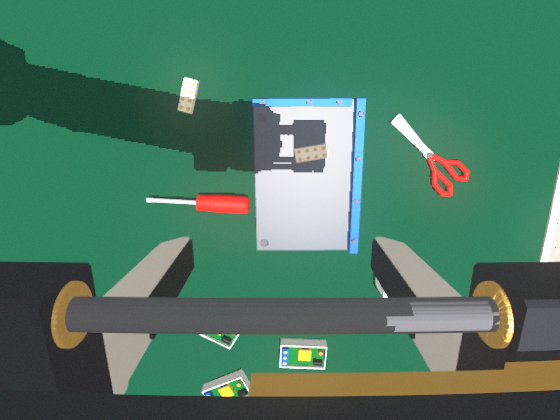

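```bash
cat >> h.py <<'E'
def blobs(P,mask,amin=60,planez=None,cp=None):
    n,lab,s,_=cv2.connectedComponentsWithStats(mask.astype(np.uint8)); out=[]
    for k in range(1,n):
        if s[k,4]<amin: continue
        v,u=np.nonzero(lab==k)
        q=P[v,u] if planez is None else at_z(cp,np.c_[u,v],planez)
        (c,(w,h),a)=cv2.minAreaRect(q[:,:2].astype(np.float32)); a=np.radians(a)
        if w<h: w,h,a=h,w,a+np.pi/2
        a=(a+np.pi/2)%np.pi-np.pi/2
        out.append(dict(c=np.array(c),w=w,h=h,yaw=a,z=np.nanmedian(P[v,u,2]),n=len(u),m=lab==k))
    return out
def fixture(cp,im,d):
    P=cloud(cp,d); hsv=cv2.cvtColor(im,cv2.COLOR_BGR2HSV)
    m=(hsv[...,0]>95)&(hsv[...,0]<125)&(hsv[...,1]>120)&(hsv[...,2]>60)&(P[...,2]>.018)&(P[...,2]<.03)&(P[...,0]>.5)&(P[...,0]<.75)&(abs(P[...,1])<.16)
    v,u=np.nonzero(m); q=at_z(cp,np.c_[u,v],.024)[:,:2]
    cx,cy=.655,.076
    for _ in range(3):
        f=q[(q[:,1]<cy-.02)&(abs(q[:,0]-cx)<.03)]; s=q[(q[:,0]<cx-.02)&(abs(q[:,1]-cy)<.03)]
        pf=np.polyfit(f[:,1],f[:,0],1); ps=np.polyfit(s[:,0],s[:,1],1)
        rf=f[:,0]-np.polyval(pf,f[:,1]); rs=s[:,1]-np.polyval(ps,s[:,0])
        cl=np.linalg.solve([[1,-pf[0]],[-ps[0],1]],[pf[1],ps[1]]); yaw=np.average([-pf[0],ps[0]],weights=[2,1])
        c=cl+R.from_euler('z',yaw).as_matrix()[:2,:2]@[-.006,-.005]; cx,cy=c
    return c,yaw,(-pf[0],ps[0]),(np.ptp(np.percentile(rf,[3,97])),np.ptp(np.percentile(rs,[3,97]))),(f[:,1].min(),s[:,0].min())
E
cat > c.py <<'E'
from h import *
for n in ['top0','w1']:
    z=np.load(n+'.npz'); cp=campose('top' if n=='top0' else 'wrist'); im,d=z['im'],z['d']
    print(n,*[np.round(x,4) for x in fixture(cp,im,d)])
    P=cloud(cp,d); X,Y,Z=np.moveaxis(P,2,0); sat=cv2.cvtColor(im,cv2.COLOR_BGR2HSV)[...,1]
    m1=(X>.50)&(X<.64)&(Y>-.14)&(Y<.062)&(Z>.017)&(Z<.05)
    m2=(X>.38)&(X<.497)&(Y>-.02)&(Y<.2)&(Z>.007)&(Z<.05)
    m3=(X>.38)&(X<.75)&(Y>-.5)&(Y<-.16)&(Z>.012)&(Z<.04)
    for m,zz in((m1,.024),(m2,.014),(m3,.022)):
        for b in blobs(P,m,30,zz,cp): print(zz,np.round([*b['c'],b['w'],b['h'],b['yaw'],b['z']],4),b['n'])
E
python3 c.py
```

```text
top0 [0.6571 0.0819] 0.0094 [0.0086 0.0108] [0.0129 0.0089] [-0.1278  0.52  ]
0.024 [0.5983 0.0177 0.0455 0.0174 0.1803 0.0238] 122
0.024 [ 0.5053 -0.0584  0.0235  0.0098  1.477   0.0236] 37
0.014 [0.4304 0.0946 0.044  0.0182 1.2938 0.0143] 128
0.022 [ 0.5935 -0.315   0.0779  0.0448 -0.0156  0.0175] 469
0.022 [ 0.464  -0.3894  0.0768  0.0471  0.4371  0.0176] 491
0.022 [ 0.4518 -0.2621  0.0766  0.0452 -0.517   0.0173] 484
w1 [0.6579 0.0815] 0.0065 [0.0023 0.0149] [0.0127 0.0092] [-0.1281  0.5217]
0.024 [0.5991 0.0173 0.0446 0.0189 0.166  0.0246] 450
0.024 [ 0.5054 -0.0569  0.0223  0.01    1.5448  0.0241] 124
0.014 [0.4323 0.0945 0.0438 0.0207 1.291  0.0145] 497
0.022 [ 0.4585 -0.2719  0.0553  0.0301 -0.5162  0.017 ] 314
0.022 [ 0.5938 -0.3114  0.0766  0.0513 -0.051   0.0174] 1211
0.022 [ 0.4641 -0.3709  0.0807  0.044   0.0126  0.0174] 691
```

```bash
cat >> h.py <<'E'
FC=np.array([.6575,.0817]); FY=.008
BK=np.array([.419,.321]); BY=.044
def rot2(a): return np.array([[np.cos(a),-np.sin(a)],[np.sin(a),np.cos(a)]])
def fx(x,y): return FC+rot2(FY)@[x,y]          # fence-corner frame -> world
def psi(c,yaw):                                 # tool yaw (mod pi) nearest the wrist's middle
    m=np.arctan2(c[1],c[0])+np.pi/2
    return yaw+np.pi*np.round((m-yaw)/np.pi)
def go(c,yaw,z): ctrl.goto([c[0],c[1],z],[np.pi,0,psi(c,yaw)])
def down(c,z,**k): return ctrl.line_to([c[0],c[1],z],**k)
def pick(c,yaw,z,op,zt=.12,lift=.2):
    ctrl.move_gripper(op) if abs(ctrl.current_finger_gap()-op)>.003 else None
    go(c,yaw,zt); down(c,z,speed=.12); ctrl.move_gripper(0.0)
    g=ctrl.current_finger_gap(); f=ctrl.current_gripper_force(); down(c,lift,speed=.25)
    print('pick gap',round(g,4),'after',round(ctrl.current_finger_gap(),4),'f',np.round(f,1)); return ctrl.current_finger_gap()
def look(name='wrist',tag=None):
    cp=campose(name); im,d=ctrl.camera(name)
    if tag: cv2.imwrite(f'pics/{tag}.png',im)
    return cp,im,d,cloud(cp,d)
E
cat > d.py <<'E'
from h import *
for c,y,z,dx in (((.5987,.0175),.17,.0135,.034),((.4315,.0945),1.29,.0035,-.034)):
    if pick(np.array(c),y,z,.05)<.01: print('missed'); break
    b=BK+rot2(BY)@[dx,0]; go(b,BY,.2); down(b,.072); ctrl.move_gripper(.045); down(b,.2,speed=.25)
    print(ctrl.current_time_s(),ctrl.current_wrist_force())
cp,im,d,P=look('top','t2'); print('off',[(round(q['confidence'],2),np.round(q['point'])) for q in ctrl.mark_of('top','offcut1')])
X,Y,Z=np.moveaxis(P,2,0)
for b in blobs(P,(X>.38)&(X<.75)&(Y>-.5)&(Y<-.16)&(Z>.012)&(Z<.04),100,.022,cp): print(np.round([*b['c'],b['w'],b['h'],b['yaw']],4))
cv2.imwrite('pics/t2c.png',cv2.resize(im[100:320,60:440],None,fx=2,fy=2))
E
python3 d.py
```

```text
pick gap 0.0172 after 0.0177 f 30.0
12.575 [-0.40162058 -0.62269541 -0.89416908]
pick gap 0.0177 after 0.0176 f 30.0
20.0 [0.47785232 0.08534457 0.10700987]
off [(0.67, array([128., 262.]))]
[ 0.563  -0.2948  0.077   0.0456 -0.0548]
[ 0.4642 -0.3896  0.0766  0.0473  0.4584]
[ 0.4516 -0.2621  0.077   0.0452 -0.5213]
```

View pics/t2c.png

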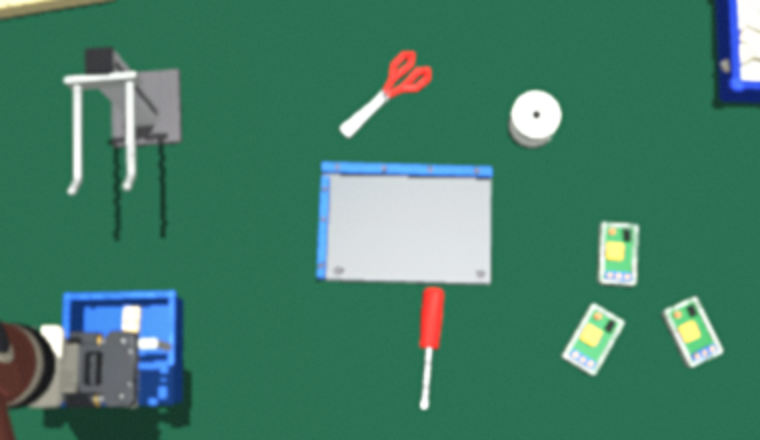

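```bash
cat > m.py <<'E'
import sys
from h import *
def modules():
    cp,im,d,P=look('top'); X,Y,Z=np.moveaxis(P,2,0)
    return [b for b in blobs(P,(X>.38)&(X<.75)&(Y>-.55)&(Y<-.15)&(Z>.012)&(Z<.045)&~((X>.68)&(Y>-.22)),100,.022,cp) if abs(b['w']-.077)<.008 and abs(b['h']-.045)<.007]
def g0(c,z,y=FY): ctrl.goto([c[0],c[1],z],[np.pi,0,y])
def push(a,b,z=.0135,f=6):
    down(a,z,speed=.15); r=down(b,z,speed=.05,f_stop=f); p=np.array(ctrl.current_tcp_pos()); 
    q=rot2(-FY)@(p[:2]-FC); print('push',r,np.round(q,4)); return q
def load(i):
    ms=modules(); print([np.round([*b['c'],b['yaw']],3) for b in ms])
    b=min(ms,key=lambda b:np.hypot(*(b['c']-[.6,-.1])))
    c,y=b['c'],b['yaw']; ctrl.move_gripper(.07)
    g0(c,.1,y); down(c,.0035,speed=.12); ctrl.move_gripper(0.); g=ctrl.current_finger_gap(); print('gap',g)
    if abs(g-.044)>.004: raise SystemExit('bad grasp')
    down(c,.1,speed=.25)
    yc=-.022-.044*i; a=fx(-.050,yc-.030)
    g0(a,.06); down(a,.0145,speed=.1)
    r=down(fx(-.025,yc-.030),.0145,speed=.05,f_stop=4); p=np.array(ctrl.current_tcp_pos()); q=rot2(-FY)@(p[:2]-FC); print('fence',r,np.round(q,4))
    ctrl.move_gripper(.054); down(fx(*q),.06,speed=.25)
    if i==0 and '--': pass
    ctrl.move_gripper(0.)
    s=fx(-.038,yc-.030-.022-.030); down(s,.06,speed=.25); push(s,fx(-.038,yc-.025+.01)); 
    p=rot2(-FY)@(np.array(ctrl.current_tcp_pos())[:2]-FC); e=fx(p[0],p[1]-.01); down(e,.0135); down(e,.06,speed=.25)
    s=fx(-.076-.030,yc); down(s,.06,speed=.25); q=push(s,fx(-.07,yc)); e=fx(q[0]-.01,q[1]); down(e,.0135); down(e,.06,speed=.25)
    print('t',ctrl.current_time_s())
load(int(sys.argv[1]))
E
sed -i "/'--'/d" m.py
python3 m.py 0; cat > v.py <<'E'
import sys
from h import *
g=fx(-.06,-.09)+[0,-.06]; ctrl.goto([g[0],g[1],.33],[np.pi,0,np.pi/2])
cp,im,d,P=look('wrist',sys.argv[1]); print(*[np.round(x,4) for x in fixture(cp,im,d)])
X,Y,Z=np.moveaxis(P,2,0); hs=cv2.cvtColor(im,cv2.COLOR_BGR2HSV)
L=(P[...,:2]-FC)@rot2(FY)
m=(L[...,0]<.0)&(L[...,0]>-.138)&(L[...,1]<.0)&(L[...,1]>-.2)&(Z>.026)&(Z<.05)
for b in blobs(P,m,100,.032,cp): print(np.round([*(rot2(-FY)@(b['c']-FC)),b['w'],b['h'],b['yaw']-FY,b['z']],4))
E
python3 v.py w2
```

```text
[array([ 0.563, -0.295, -0.055]), array([ 0.464, -0.39 ,  0.464]), array([ 0.452, -0.262, -0.515])]
gap 0.04346253397675326
fence True [-0.039  -0.0518]
push True [-0.0381 -0.0603]
push True [-0.0848 -0.0218]
t 33.4
[0.6588 0.0824] 0.0046 [-0.002   0.0176] [0.0119 0.0105] [-0.1285  0.5204]
[-0.0374 -0.0223  0.0742  0.0434 -0.0066  0.0317]
```

```bash
python3 -c "
import cv2;im=cv2.imread('pics/w2.png');cv2.imwrite('pics/w2c.png',cv2.resize(im[60:260,200:420],None,fx=3,fy=3,interpolation=cv2.INTER_CUBIC)[:600,:800])"
```

```text
(no output)
```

View pics/w2c.png

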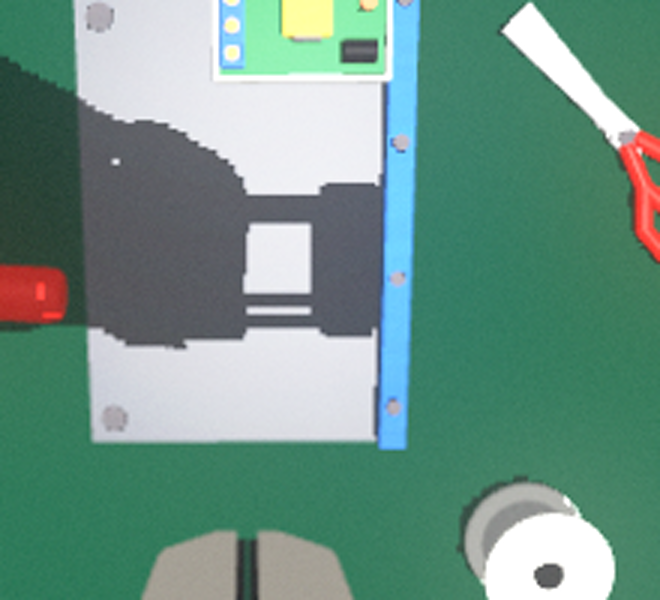

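```bash
python3 m.py 1 && python3 m.py 2 && python3 v.py w3; python3 -c "
import cv2;im=cv2.imread('pics/w3.png');cv2.imwrite('pics/w3c.png',cv2.resize(im[20:220,200:420],None,fx=3,fy=3,interpolation=cv2.INTER_CUBIC)[:600,:800])"
```

```text
[array([ 0.465, -0.39 ,  0.463]), array([ 0.452, -0.262, -0.521])]
gap 0.043912645789527215
fence True [-0.0393 -0.0958]
push True [-0.0381 -0.1043]
push True [-0.0849 -0.0658]
t 47.2917
[array([ 0.464, -0.39 ,  0.445])]
gap 0.04422347793480763
fence True [-0.0381 -0.1399]
push True [-0.038  -0.1484]
push True [-0.085  -0.1098]
t 60.5
[0.6606 0.0828] -0.001 [-0.0104  0.018 ] [0.0109 0.0105] [-0.1289  0.5202]
[-0.0377 -0.0662  0.1305  0.0759 -1.578   0.0317]
```

View pics/w3c.png

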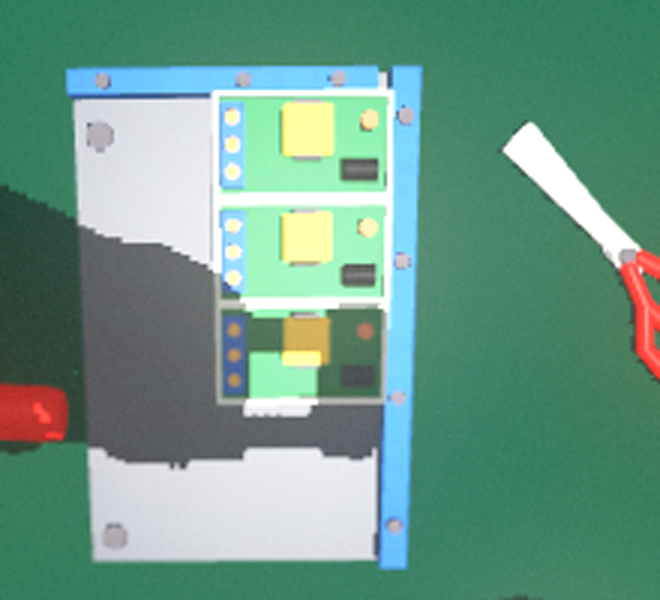

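```bash
cat > e.py <<'E'
from h import *
ctrl.goto([.53,.22,.42],[np.pi,0,np.pi/2])
z=np.load('top0.npz')
for n in ('top','wrist'):
    if n=='top': cp=campose('top'); P=cloud(cp,z['d'])
    else: cp,im,d,P=look('wrist','w4')
    X,Y,Z=np.moveaxis(P,2,0)
    m=(X>.36)&(X<.48)&(Y>.24)&(Y<.40)&(Z>.112)&(Z<.14)
    v,u=np.nonzero(m); q=at_z(cp,np.c_[u,v],.129)[:,:2]; (c,s,a)=cv2.minAreaRect(q.astype(np.float32)); l=np.polyfit(q[:,1],q[:,0],1)
    print(n,'bar',len(q),np.round(c,4),np.round(s,3),'yaw',-l[0], np.round(q.mean(0),4))
    for lo,hi in((.33,.375),(.27,.315)):
        m=(X>.61)&(X<.69)&(Y>lo)&(Y<hi)&(Z>.18)&(Z<.2); v,u=np.nonzero(m); q=at_z(cp,np.c_[u,v],.192)[:,:2]
        l=np.polyfit(q[:,0],q[:,1],1); print('prong',len(q),'slope',l[0],'y at .65',np.polyval(l,.65))
    m=(X>.55)&(X<.61)&(Y>.26)&(Y<.37)&(Z>.185)&(Z<.23); q=P[m]; print('tips x',np.nanpercentile(q[:,0],[1,5,50]))
print(ctrl.current_time_s(),[ (round(q['confidence'],2),np.round(q['point'])) for q in ctrl.mark_of('wrist','offcut1')])
E
python3 e.py
```

```text
top bar 283 [0.4198 0.3218] [0.013 0.132] yaw 0.0401234051972977 [0.4194 0.3217]
prong 118 slope 0.13277004070191864 y at .65 0.3515357436135659
prong 118 slope 0.07726554817130225 y at .65 0.29125202117076204
tips x [0.57809378 0.58012322 0.5948935 ]
wrist bar 1041 [0.4217 0.3246] [0.015 0.131] yaw 0.05732463846923558 [0.4212 0.3264]
prong 577 slope 0.10909009611143734 y at .65 0.35178777208651724
prong 526 slope 0.10557620091720567 y at .65 0.29170020730461743
tips x [0.57895284 0.58083052 0.59567615]
62.85 [(0.67, array([232.,  90.])), (0.66, array([191.,  92.])), (0.17, array([336., 246.]))]
```

View pics/w4.png

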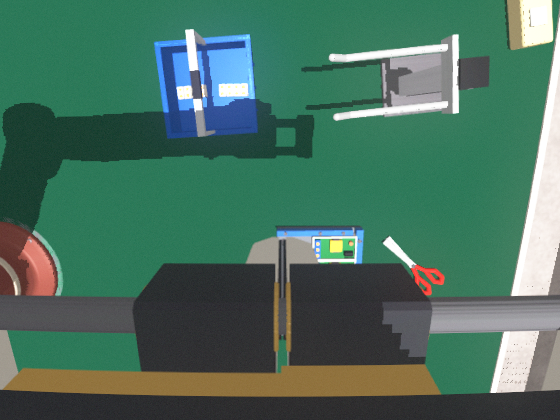

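```bash
cat > f.py <<'E'
from h import *
o=ctrl.grip_point_offset; b=np.array([.4205,.323]); HY=.106; s=np.array([.6245,.319]); ax=rot2(HY)@[1,0]
ctrl.move_gripper(.045); ctrl.goto([*b,.2],[np.pi,0,np.pi/2+.05]); down(b,.125-o,speed=.1); ctrl.move_gripper(0.)
print('gap',ctrl.current_finger_gap()); f0=np.array(ctrl.current_wrist_force()); down(b,.228-o,speed=.1)
print('gap',ctrl.current_finger_gap(),'dF',np.array(ctrl.current_wrist_force())-f0)
p=s-.17*ax; ctrl.line_to([*p,.228-o],[np.pi,0,np.pi/2+HY],speed=.1); cp,im,d,P=look('scene','s5'); 
cv2.imwrite('pics/s5c.png',cv2.resize(im[150:350,300:500],None,fx=3,fy=3)); print(ctrl.current_tcp_pos(),ctrl.current_time_s())
E
python3 f.py
```

```text
gap 0.00988930817894369
gap 0.009688307302555968 dF [ 1.76444675 -0.02536049 -4.60919364]
[0.45458962 0.30157878 0.20875691] 68.3667
```

View pics/s5c.png

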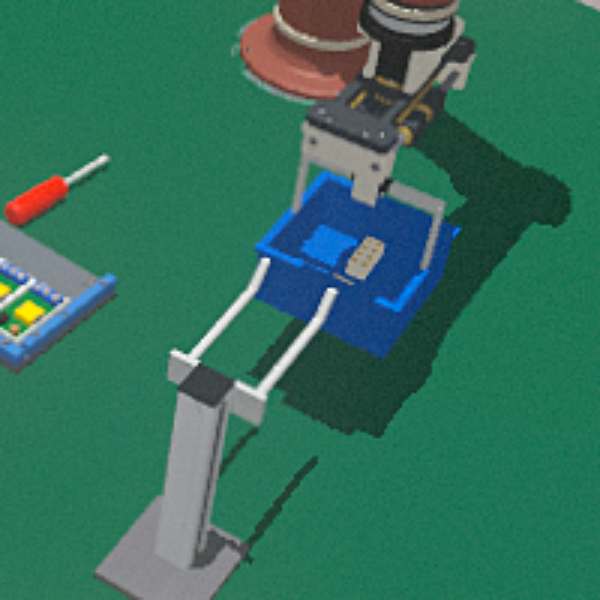

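```bash
cat > g.py <<'E'
from h import *
o=ctrl.grip_point_offset; s=np.array([.6245,.319])
r=down(s,.228-o,speed=.08,f_stop=8); print('in',r,ctrl.current_tcp_pos())
if r: raise SystemExit
r=down(s,.196-o,speed=.03,f_stop=4); print('down',r,ctrl.current_tcp_pos()[2]+o,ctrl.current_wrist_force())
if ctrl.current_tcp_pos()[2]+o<.204:
    ctrl.move_gripper(.035); down(s,.33,speed=.12)
    ctrl.goto([.45,.1,.35],[np.pi,0,np.pi/2]); ctrl.pause(.5)
    for n in('scene','top'): cp,im,d,P=look(n,n+'6'); X,Y,Z=np.moveaxis(P,2,0); q=P[(X>.6)&(X<.645)&(Y>.23)&(Y<.4)&(Z>.194)&(Z<.22)]; print(n,np.nanmedian(q,0),len(q)); 
    cv2.imwrite('pics/s6c.png',cv2.resize(cv2.imread('pics/scene6.png')[150:350,220:480],None,fx=3,fy=3))
    print([fixture(*(campose('top'),im,d))[0]],ctrl.current_time_s())
    L=(P[...,:2]-FC)@rot2(FY); m=(L[...,0]<0)&(L[...,0]>-.138)&(L[...,1]<0)&(L[...,1]>-.2)&(P[...,2]>.026)&(P[...,2]<.05)
    for b in blobs(P,m,100,.032,campose('top')): print(np.round([*(rot2(-FY)@(b['c']-FC)),b['w'],b['h'],b['yaw']-FY],4))
E
python3 g.py
```

```text
in False [0.62418843 0.31919429 0.20929889]
down True 0.19798207666828974 [ 0.70002799 -0.04081012  5.439295  ]
scene [0.62741594 0.31771586 0.20055527] 310
top [0.62220973 0.32065434 0.20171777] 339
[array([0.66168229, 0.08444449])] 75.3083
[-0.0397 -0.0662  0.1322  0.076  -1.5497]
```

View pics/s6c.png

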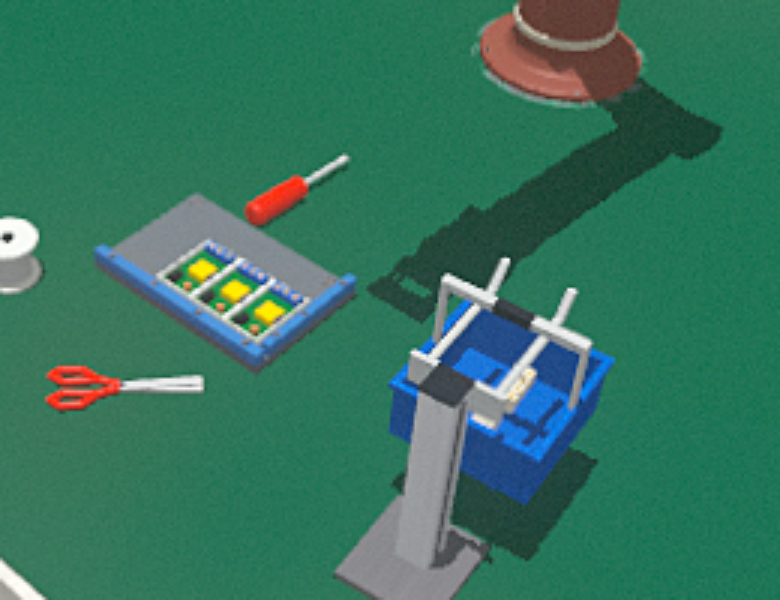

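```bash
python3 -c "
from rig import ctrl; print(ctrl.finish_job())"
```

```text
the job is handed in; nothing more can be done
None
```

I handed the job in after about 75 s: both offcuts are in the basket, all three modules sit in one row flush in the fence corner with terminals to the front, and the basket hangs on both prongs; the reel, scissors and screwdriver were not touched.

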